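Slide the media tub along the fence into its berth

TASK

Slide the wide white tub standing on the bench, upright, up against the metal fence near its open end (away from the blue stop), then push it along, always touching the fence, past the sprung catch and home onto the rubber foot of the stop. Seat it there with a steady push of about 10 N held for half a second, never ramming it, then let go, with the tub left behind the catch and the other things on the bench undisturbed.

Things in the scene. Friction and masses are not known exactly. Their poses are not given: they have to be found in the camera images.
- tub: round white plastic tub with flat lid: 96 mm across, straight-sided, 60 mm high, 0.4 to 0.72 kg; too wide for the gripper, so it is pushed. Origin at the centre of its underside, z up; its x and y turn with it. Sliding it on the bench alone takes 2 to 5 N; friction on fence, catch and foot is about 0.3. Pushed from far to its outer side it jams on the fence.
- rail: straight polished metal fence fixed on the bench: 370 mm long, 14 mm thick, 43 mm high. Origin at bench level in the plane of its face, 20 mm from its open end; x runs along the fence the way the tub must go, y from the face into the tub's lane (towards the robot), z up. A tub touching the fence has its centre at y = 48 mm; it must touch before its centre passes x = 150 mm.
- catch (a point): tip of the sprung catch's round steel nose when out: at x 220, y 88, z 26 mm of the fence, axes as the fence. Nose 20 mm across, in a dark steel housing x 198-242, y 120-154 mm, 44 mm high. The tub meets it with its centre at x = 191, pushes it back 8 mm (spring 2 to 6 N); it is out again past x = 249. With friction, passing takes 4 to 13 N of push.
- stop_block: blue metal block fixed across the lane's end, 50 mm along x, 90 mm wide, 48 mm high. Origin at bench level, middle of its face towards the tub, axes as the fence; at x 335, y 48 mm of the fence. A steel screw with a domed rubber foot (26 mm across, its centre 28 mm above the bench) stands out of the face by 11 to 31 mm: set differently each time and not measured.
- berth (a point): point at bench level at x 266, y 48 mm of the fence, axes as the fence: the tub's centre comes to rest on the rubber foot within 10 mm of it along x (256 to 276 mm along the fence), depending on the screw. The foot gives about 1 mm per 3.5 N, up to 7 mm, and springs back; over 18 N on it counts as ramming.
- bur_block: bur stand: green plastic block 70 x 110 x 30 mm holding rows of thin steel burs up to 65 mm high, behind the fence; origin centre of underside
- wire_spool: spool of steel wire, 52 mm across, 38 mm high, behind the fence; origin centre of underside
- small_jar: small glass jar, 48 mm across, 50 mm high, behind the fence; origin centre of underside
- steel_block: round steel bench block, 32 mm across, 35 mm high, standing on the robot's side of the lane; origin centre of underside
- pliers: steel pliers lying flat, about 110 mm long along its x, 12 mm high, on the robot's side near the catch; origin under the pivot
- tweezers: flat steel tweezers lying on the bench, about 140 mm long along its x; origin centre of underside
- parts_tray: open grey tray 130 x 90 x 25 mm; origin centre of underside
There are look-alikes about, which are no part of the job. Leave any pink look-alike of the tub alone.

How it is judged (in metres and radians):
On the way, in this order (a step that is already met when the one before it is completed fails the run):
1. the tub touches the fence near its open end, before its centre has passed 150 mm along it (contact force between tub and rail above 0.3 N and y of tub in the frame of rail below 0.052 m and x of tub in the frame of rail below 0.15 m).
2. behind the catch, the tub is pressed onto the rubber foot with 3 N or more for 0.2 s (contact force between tub and stop_block above 3 N and x of tub in the frame of rail above 0.25 m), for 0.2 s.
At the end, for the whole second after the job is handed in: The tub stands upright (within 3 degrees) and at rest on the bench behind the catch, its centre 249 to 285 mm along the fence and within 7 mm of touching the fence, after having been pressed onto the stop's foot (x of tub in the frame of rail between 0.249 and 0.285 m and y of tub in the frame of rail between 0.044 and 0.055 m and angle between tub's own z axis and vertical below 0.05 rad and height (world z) of tub below 0.005 m and linear speed of tub below 0.01 m/s).
It fails at once if the tub is rammed onto the stop with more than 18 N (contact force between tub and stop_block above 18 N).
It fails at once if the tub is pushed with more than 30 N (contact force between the fingers and tub above 30 N).
It fails at once if beyond 150 mm along the fence the tub is more than 8 mm off it (x of tub in the frame of rail above 0.15 m and y of tub in the frame of rail above 0.056 m).
It fails at once if the tub is tipped by more than 14 degrees or lifted 15 mm off the bench (angle between tub's own z axis and vertical above 0.25 rad or height (world z) of tub above 0.015 m).
It fails at once if another thing on the bench is moved by more than 20 mm (distance of any of bur_block, wire_spool, small_jar, steel_block, pliers, tweezers, parts_tray from where it was at the start of the episode above 0.02 m).
It also fails if it takes over 67 s, if anything falls off the work surface, if the arm or the gripper's body presses on something with over 40 N, if the wrist force passes 120 N, or if a joint passes its speed limit or range.

ROBOT

A 7-joint arm with a two-finger parallel gripper is mounted at the origin on the work surface. World frame = base frame: x ahead of the robot, y to its left, z up, the work surface at z = 0. Lengths are in mm, angles in rad, forces in N, time in s.
With the tool pointing down it reaches from about 400 to 900 mm from the base axis. Payload 5.6 kg.
Tool frame: the origin (TCP) lies midway between the tips of the shut fingers; the grasp point (between the pads) lies 19 mm behind it; x points along the fingers, y is the direction in which the jaws open and shut, and the axes are right-handed (so a half turn about x gives the same grasp; the last joint's range is limited). The gripper opens to 92 mm and grips with 3 to 60 N. Pads are 20 mm wide; open, the fingers measure 128 mm over their backs; the gripper's body (75 mm by 189 mm) begins 69 mm behind the grasp point.
Start: joints at [1.087, 0.468, -0.012, 1.603, 0.006, 1.071, -0.056], TCP at [277.292, -587.894, 176.392] pointing down, gripper open.
Joint ranges: [-2.53, 2.53], [-0.31, 2.02], [-1.57, 1.55], [0.28, 2.44], [-1.29, 4.43], [0.15, 1.84], [-2.92, 2.92]. Speed limits (rad/s): [2.57, 2.57, 3.14, 3.14, 3.14, 3.14, 3.14].

INTERFACE

Orientations are given as a rotation vector (axis times angle).
In Python, from cell import robot, grip, kin, viewer gives the robot as it stands. Calls block until the motion is done:
- robot.movep(position, orientation): joint-space move of the TCP to a pose.
- robot.servo_line(position, feed=150, rotation=None): straight line of the TCP; rotation=None keeps the orientation; feed is the mean speed in mm/s.
- robot.goto_joints(angles): joint-space move.
- grip(opening, newtons=None): opening from 0.0 (shut) to 1.0 (fully open); newtons is the grip in N (None keeps the last); returns when the fingers have stopped.
- robot.hold(seconds).
- kin.ik(position, orientation): joint angles nearest the present ones, or None.
- robot.observe(): the state.
- viewer.read_camera(name): name is "side" or "top"; returns the picture (400x640x3 uint8, red, green, blue); there is no depth.
- viewer.camera_info(name): a dict with "camera_matrix" (3x3 intrinsics, pixels), "R" (3x3) and "t" (3): a world point X has camera coordinates R X + t. Camera axes: x right, y down, z forward; pixel columns grow to the right and rows downward; lengths in mm; the calibration is good to about 2 mm. A picture is of the moment at which its call begins. camera_info takes no time and is no camera call.
A pose or a line that the arm cannot do raises robot.IKError and nothing moves.
- robot.job_done(): hands the job in, once; it reports no verdict.
Trained networks look in the newest picture that a camera, given by its name, has taken for a name from the list of things; names that differ only in an ending like _2 or _b are one class to them, and where a whole thing is asked for, a point or a joint stands for the part that bears it (a point fixed in the world has none). Each returns a list of dicts, best first, with "confidence" (0 to 1); they miss things now and then, are a little off and sometimes report something else, mostly with a low value. They report only what shows in the picture. A call takes as long as a camera call. They do not tell look-alikes from the thing itself.
- viewer.silhouettes(name, camera): "mask" (400x640 bool, what is visible of it).
- viewer.pinpoint(name, camera): "at" ([x, y, z] in mm, in the coordinates of the camera as it stood for that picture, good to about 4 mm: a listed point, or the origin of a listed thing).
The state is a dict: "t": time; "joints": joint angles; "joint_velocities": joint speeds; "joint_torque": joint torques, N m; "tcp_pos": TCP position; "tcp_rot": TCP orientation; "contact_force": force on the tool from outside, world axes, zero at the start; "wrist_torque": the same for the moment, N m; "grip_width": opening from 0.0 (shut) to 1.0 (fully open).
Only numpy, scipy, OpenCV 4.12 (cv2) and the standard library are available. Lean on these libraries where they do the work, as an engineer would, in place of code of your own. Each camera call takes 0.05 s, during which the arm holds its last target. There are 200 camera calls.

## Working session

There is one attempt and no reset: what is moved stays moved. The work goes in short steps, each a Python script; the robot and the scene stay as the last script left them, time stands still between calls to the robot, and variables do not carry over. Pictures are saved under pics/ and viewed, about 8 in all and at most 12, crops included, and the job is handed in when it is done.

```bash
ls; mkdir -p pics; cat > h.py <<'E'
import numpy as np, cv2
from cell import robot, grip, kin, viewer
def w(cam,p):
    i=viewer.camera_info(cam); R=np.array(i["R"]);return R.T@(np.array(p)-np.array(i["t"]))
def px(cam,p):
    i=viewer.camera_info(cam); c=np.array(i["R"])@np.array(p,float)+np.array(i["t"]); u=np.array(i["camera_matrix"])@c; return u[:2]/u[2]
def ray(cam,uv,z):
    i=viewer.camera_info(cam); R=np.array(i["R"]);t=np.array(i["t"]);d=R.T@np.linalg.solve(np.array(i["camera_matrix"]),[uv[0],uv[1],1]);o=-R.T@t
    return o+d*(z-o[2])/d[2]
def save(cam,n):
    im=viewer.read_camera(cam); cv2.imwrite(f"pics/{n}.png",cv2.cvtColor(im,cv2.COLOR_RGB2BGR)); return im
E
python3 - <<'E'
from h import *
np.set_printoptions(precision=1,suppress=True)
for c in("top","side"):
    save(c,c+"0")
    for n in("tub","rail","catch","stop_block","berth","steel_block","pliers","tweezers","parts_tray"):
        for d in viewer.pinpoint(n,c)[:3]:
            p=w(c,d["at"]); print(c,n,round(d["confidence"],2),p,px(c,p))
s=robot.observe();print(s["t"],s["tcp_rot"],s["contact_force"],s["grip_width"])
E
```

```text
pics
top tub 0.92 [ 349.2 -250.    -4.5] [404.  281.6]
top tub 0.89 [327.  -95.7  -2.8] [348.5 288.9]
top tub 0.73 [ 505.5 -194.    -2.1] [383.5 225.5]
top rail 0.72 [ 622.  -223.5    0.6] [393.6 185.3]
top catch 0.61 [551.7   3.1  23.4] [314.2 207. ]
top stop_block 0.81 [606.5 114.5  -1.9] [276.6 189.3]
top berth 0.34 [455.5 -42.3  -0.1] [329.9 242.2]
top steel_block 0.43 [454.4 -40.4  -0. ] [329.3 242.6]
top pliers 0.68 [439.3  83.2   0.3] [285.4 247.3]
top pliers 0.43 [721.1 -17.7  -3.7] [322.9 151.9]
top tweezers 0.73 [720.6 -21.3  -3.9] [324.1 152.1]
top tweezers 0.57 [461.2 388.9   0.5] [178.5 237.9]
top parts_tray 0.74 [ 612.1 -461.8   -1.5] [476.8 189.9]
side tub 0.94 [ 465.  -357.2   -4. ] [412.  164.6]
side tub 0.8 [ 345.3 -252.1   -2.2] [431.9 209. ]
side tub 0.58 [ 331.3 -103.7   -0.7] [405.5 250.2]
side rail 0.85 [ 615.3 -225.9   -4.9] [339.9 164.7]
side catch 0.93 [552.7   6.3  26.1] [300.6 221.1]
side stop_block 0.8 [605.  115.   -3.4] [252.1 245.6]
side steel_block 0.48 [454.6 -47.4  -3.5] [347.3 236.9]
side pliers 0.8 [440.2  82.    1.9] [316.5 276.9]
side tweezers 0.61 [468.4 392.2  -2.4] [191.8 387.5]
side parts_tray 0.59 [ 617.  -466.3   -7.3] [387.3 123.5]
side parts_tray 0.49 [ 718.9 -162.1   -4.5] [296.4 159.4]
1.0 [ 2.   0.4 -2. ] [0.2 0.1 0.5] 1.001260503336488
```

View pics/top0.png

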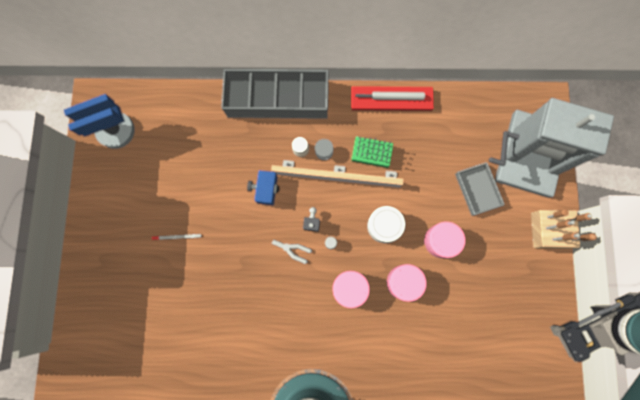

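View pics/side0.png

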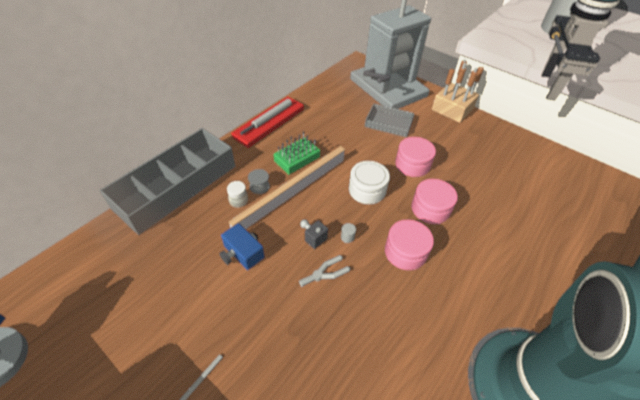

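Candidates for the tub (top px): white (386,224); pink (445,240), (407,283) and (351,289). By the description it is the white one, also at side px (369,182). The next step refines the geometry from the masks and checks a close crop.

```bash
python3 - <<'E'
from h import *
np.set_printoptions(precision=2,suppress=True)
im=save("top","t1"); 
for c in("top","side"):
    if c=="side": viewer.read_camera("side")
    for n in("tub","rail","stop_block"):
        for d in viewer.silhouettes(n,c)[:4]:
            m=d["mask"].astype(np.uint8); q=cv2.findNonZero(m)
            r=cv2.minAreaRect(q); b=cv2.boxPoints(r)
            print(c,n,round(d["confidence"],2),r[0],r[1],len(q),"white",viewer.read_camera(c)[d["mask"]].mean(0) if n=="tub" and c=="top" else "")
            if n!="tub": print([ray(c,u,43 if n=="rail" else 48)[:2].round(1) for u in b])
a=im[140:300,240:470].copy()
import cv2
cv2.imwrite("pics/c1.png",cv2.resize(cv2.cvtColor(a,cv2.COLOR_RGB2BGR),None,fx=3.4,fy=3.4,interpolation=cv2.INTER_CUBIC))
# white top circle
hsv=cv2.cvtColor(im,cv2.COLOR_RGB2HSV); m=((hsv[...,1]<60)&(hsv[...,2]>150)).astype(np.uint8); m[:200]=0;m[260:]=0;m[:,:350]=0;m[:,420:]=0
q=cv2.findNonZero(m); e=cv2.fitEllipse(cv2.convexHull(q)); print("white",e, ray("top",e[0],60), ray("top",e[0],50))
K=viewer.camera_info("top");print(K["camera_matrix"][0][0],-np.array(K["R"]).T@np.array(K["t"]))
P=np.array([[618.5,-225],[552.2,4.7],[605.8,114.8]]);L=np.array([[0,0],[220,88],[335,48.]])
a=L-L.mean(0);b=P-P.mean(0);th=np.arctan2((a[:,0]*b[:,1]-a[:,1]*b[:,0]).sum(),(a*b).sum());R=np.array([[np.cos(th),-np.sin(th)],[np.sin(th),np.cos(th)]])
t=P.mean(0)-R@L.mean(0);print("th",th,t,"resid",P-(L@R.T+t));
for n,Q in(("pre",[505.5,-194]),("steel",[454.5,-44]),("pliers",[440,83])):print(n,R.T@(np.array(Q)-t))
from scipy.spatial.transform import Rotation as Ro
print(Ro.from_rotvec(robot.observe()["tcp_rot"]).as_matrix())
E
```

```text
top tub 0.94 (350.7500305175781, 289.7500305175781) (36.06244659423828, 36.76955032348633) 1096 white [244.68 183.4  206.75]
top tub 0.91 (385.6000671386719, 224.69998168945312) (34.882659912109375, 37.11872863769531) 1059 white [240.81 239.86 235.02]
top tub 0.89 (444.35003662109375, 240.5500030517578) (35.417503356933594, 39.528465270996094) 1160 white [241.82 176.12 200.45]
top tub 0.75 (372.39434814453125, 152.41281127929688) (38.161094665527344, 24.874372482299805) 915 white [ 92.66 176.97 107.82]
top rail 0.71 (323.48028564453125, 198.14418029785156) (154.85708618164062, 68.55638885498047) 2539 white 
[array([497.9, 197.5]), array([692.2, 187. ]), array([ 650.9, -246.6]), array([ 460.1, -224.5])]
top stop_block 0.75 (263.0, 188.0) (34.0, 32.0) 759 white 
[array([647.4, 192.4]), array([648.4, 102.6]), array([552.1,  99.2]), array([550.9, 187.7])]
side tub 0.89 (414.45001220703125, 156.64999389648438) (37.31486892700195, 40.160919189453125) 1276 white 
side tub 0.7 (433.6500244140625, 202.05001831054688) (41.7420654296875, 44.588111877441406) 1579 white 
side tub 0.67 (408.5, 245
[... 253 characters left out ...]
 181.5]), array([ 631.8, -245.2]), array([ 433.1, -143. ]), array([504.3, 220.7])]
side stop_block 0.57 (239.66000366210938, 248.3800048828125) (44.600006103515625, 41.0) 1318 white 
[array([649.7, 188.8]), array([645.6,  98. ]), array([534.1, 125.2]), array([543.3, 208.8])]
white ((385.98760986328125, 224.10147094726562), (36.418766021728516, 38.23628616333008), 74.5196533203125) [ 501.69 -192.92   60.  ] [ 502.94 -194.21   50.  ]
412.1239289280053 [ 362.62  -50.29 1165.25]
th 1.4664260347979212 [ 617.98 -223.88] resid [[ 0.52 -1.12]
 [-1.18  0.61]
 [ 0.66  0.51]]
pre [ 18.   114.98]
steel [161.87 181.33]
pliers [286.67 208.98]
[[-0.    0.43 -0.9 ]
 [-0.   -0.9  -0.43]
 [-1.    0.    0.  ]]
```

View pics/c1.png

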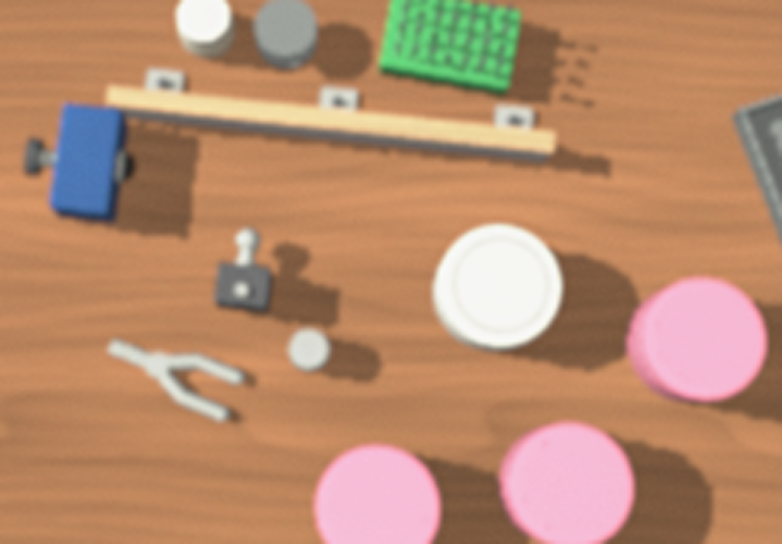

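The crop shows the white tub at crop (497,286), the fence's front edge from (107,104) to (553,151), the foot at (124,165) and the catch nose at (246,238). The choice of the white tub stands. Next I refine the fence from that edge and make the first approach.

```bash
cat >> h.py <<'E'
A,B=[ray("top",(240+u/3.4-.35,140+v/3.4-.35),43)[:2] for u,v in((553,151),(107,104))]  # open end, far end of face top
ex=(B-A)/np.linalg.norm(B-A); ey=np.array([-ex[1],ex[0]]); O=A+20*ex
def W(x,y,z): return [*(O+x*ex+y*ey),z]
def L(p): d=np.array(p[:2])-O; return np.array([d@ex,d@ey])
from scipy.spatial.transform import Rotation as Ro
def rot(j):  # jaw direction j (2-vector)
    x=np.array([0,0,-1.]);y=np.array([*j,0]);return Ro.from_matrix(np.array([x,y,np.cross(x,y)]).T).as_rotvec()
def F():
    f=np.array(robot.observe()["contact_force"]); return np.array([f[:2]@ex,f[:2]@ey,f[2]])
E
python3 - <<'E'
from h import *
np.set_printoptions(precision=2,suppress=True)
print("len",np.linalg.norm(B-A),"th",np.arctan2(ex[1],ex[0]),"O",O)
tub=ray("top",(385.9,224.3),60)[:2]+[1,0]
c=[L([552.2,4.7]),L([605.8,114.8]),L(tub),L([503,-194])];print(np.array(c))
print("joints1",kin.ik(W(18,190,150),rot(-ex)),kin.ik(W(-40,48,150),rot(ey)),kin.ik(W(-40,48,150),rot(-ey)))
print("end",kin.ik(W(220,48,12),rot(ey)),kin.ik(W(220,48,12),rot(-ey)))
E
```

```text
len 368.4726602596281 th 1.4751318920760488 O [ 618.37 -221.32]
[[218.67  87.46]
 [333.38  44.62]
 [ 17.41 118.43]
 [ 16.18 117.45]]
joints1 [ 0.47  0.2  -0.15  2.05  0.04  0.89 -1.37] [ 0.18  0.45  0.26  1.71 -0.13  1.   -2.75] [ 0.63  0.48 -0.35  1.68  0.18  1.01  0.13]
end [ 0.78  1.13 -1.34  1.8   1.18  1.26  2.13] [ 0.33  0.66 -0.52  1.83  0.45  0.78 -0.52]
```

```bash
python3 - <<'E'
from h import *
np.set_printoptions(precision=2,suppress=True)
r=rot(-ex); T=lambda:robot.observe()["t"]
grip(0.26)
robot.movep(W(17,190,150),r); print(T())
robot.servo_line(W(17,190,10),feed=120); print("down",T(),L(robot.observe()["tcp_pos"]),robot.observe()["grip_width"])
robot.hold(.2); f0=F(); print("f0",f0)
y=190
while y>140:
    y-=3; robot.servo_line(W(17,y,10),feed=40); f=F()-f0; print(y,f,round(T(),2))
    if np.hypot(f[0],f[1])>1.2: break
E
```

```text
4.2667
down 5.5833 [ 16.81 189.42] 0.26189962270152994
f0 [ 0.38 -0.23 -0.71]
187 [0.6  1.24 0.52] 6.03
```

```bash
cat >> h.py <<'E'
def Fm(n=4):
    a=[]
    for _ in range(n): robot.hold(.02); a.append(F())
    return np.mean(a,0)
E
python3 - <<'E'
from h import *
np.set_printoptions(precision=2,suppress=True)
T=lambda:robot.observe()["t"]
robot.hold(.2); a=[]
for _ in range(5): robot.hold(.02);a.append(F())
print("noise",np.std(a,0),np.mean(a,0)); f0=np.mean(a,0); 
y=187; pk=0
while y>90:
    y-=3; robot.servo_line(W(17,y,10),feed=40); f=Fm()-f0; print(y,f,L(robot.observe()["tcp_pos"]),round(T(),2))
    if f[1]>3+pk and pk>1.5: break
    if f[1]>1.5 and pk==0: pk=max(f[1],1.6)
    if f[1]>8 or y<150 and pk==0 or y<165 and pk: break
E
```

```text
noise [0.25 0.32 0.48] [-0.05  0.07 -0.08]
184 [ 0.28  0.04 -0.07] [ 17.03 183.93] 6.63
181 [0.1  0.15 0.37] [ 17.05 180.98] 6.95
178 [-0.24 -0.18  0.15] [ 17.03 177.93] 7.27
175 [ 0.55 -0.14  0.21] [ 17.01 175.  ] 7.58
172 [-0.11 -0.24 -0.09] [ 17.01 171.89] 7.9
169 [0.17 0.77 0.02] [ 16.97 168.93] 8.22
166 [-0.2   0.48 -0.44] [ 17.   165.72] 8.53
163 [-0.38  0.38 -0.28] [ 17.01 162.64] 8.85
160 [-0.08  0.32  0.22] [ 17.03 159.64] 9.17
157 [-0.14  0.23 -0.74] [ 17.   156.67] 9.48
154 [-0.16  0.61 -0.33] [ 17.01 153.69] 9.8
151 [ 0.06  0.6  -0.01] [ 17.01 150.65] 10.12
148 [-0.06  0.31 -0.48] [ 17.06 147.67] 10.43
```

```bash
python3 - <<'E'
from h import *
np.set_printoptions(precision=2,suppress=True)
T=lambda:robot.observe()["t"]
f0=np.array([0,.07,-.08])
robot.servo_line(W(17,112,10),feed=40); print(Fm(),L(robot.observe()["tcp_pos"]),T()); y=112
while y>92:
    y-=2; robot.servo_line(W(17,y,10),feed=30); f=Fm()-f0; print(y,f,L(robot.observe()["tcp_pos"]),round(T(),2))
    if f[1]>3: break
im=save("top","t2"); save("side","s2")
a=np.hstack([im[150:270,240:440]]);cv2.imwrite("pics/c2.png",cv2.resize(cv2.cvtColor(a,cv2.COLOR_RGB2BGR),None,fx=3.5,fy=3.5))
E
```

```text
[-0.38  0.44  0.18] [ 16.96 111.66] 11.55
110 [0.2  1.15 0.85] [ 16.97 110.07] 11.87
108 [-0.28  0.51 -0.35] [ 16.99 107.9 ] 12.18
106 [-0.51  0.81 -0.35] [ 17.02 105.78] 12.5
104 [ 0.3   0.43 -0.39] [ 17.01 103.75] 12.82
102 [-0.3   2.43  0.36] [ 16.98 102.34] 13.13
100 [0.23 6.56 3.24] [ 17.03 102.32] 13.45
```

View pics/s2.png

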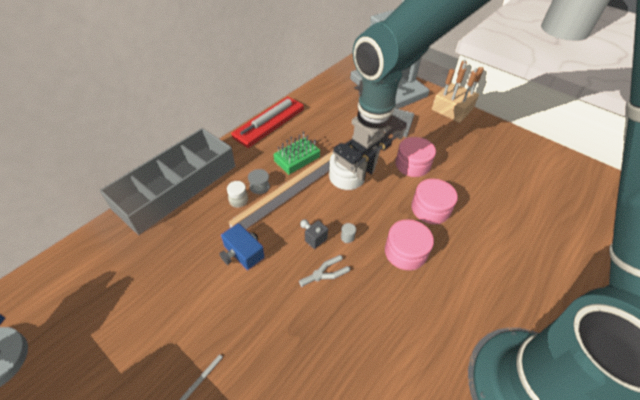

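The tub is against the fence: lateral force jumped to 6.5 N, with TCP y stalled at 102.3. In the picture it stands upright at side px (347,172). Now I move behind it and push along in steps, steering on the lateral force.

```bash
python3 - <<'E'
from h import *
np.set_printoptions(precision=2,suppress=True)
T=lambda:robot.observe()["t"]
robot.servo_line(W(17,125,10),feed=100)
robot.servo_line(W(17,125,120),feed=200)
robot.movep(W(-58,48,120),rot(-ey)); print(T(),L(robot.observe()["tcp_pos"]))
robot.servo_line(W(-58,48,10),feed=120); robot.hold(.15); f0=Fm(6); print("f0",f0,T())
x=-58;y=48.
while x<40:
    x+=4; robot.servo_line(W(x,y,10),feed=60); f=Fm(2)-f0; p=L(robot.observe()["tcp_pos"]); print(x,round(y,2),f,p,round(T(),2))
    if np.hypot(f[0],f[1])>15: break
    if x>-34: y+=np.clip(.4*(f[1]-1.5),-.6,.8)
np.save("f0.npy",f0); np.save("xy.npy",[x,y]); save("top","t3"); 
for d in viewer.pinpoint("tub","top"): print(L(w("top",d["at"])),d["confidence"])
E
```

```text
16.0083 [-57.55  48.49]
f0 [-0.21  0.   -0.  ] 17.325
-54 48.0 [-0.55 -0.13 -0.13] [-53.59  47.91] 17.61
-50 48.0 [ 0.05 -0.48 -0.14] [-49.69  47.97] 17.89
-46 48.0 [ 0.57  0.31 -0.15] [-45.71  47.95] 18.18
-42 48.0 [ 0.87 -0.06  0.2 ] [-41.77  47.95] 18.46
-38 48.0 [-0.   -0.15 -0.71] [-37.75  48.01] 18.74
-34 48.0 [-0.17 -0.    0.41] [-33.64  47.93] 19.02
-30 48.0 [ 0.21 -0.35  0.05] [-29.55  47.98] 19.31
-26 47.4 [0.83 0.11 0.08] [-25.47  47.38] 19.59
-22 46.84 [ 0.25  0.46 -0.15] [-21.48  46.79] 19.88
-18 46.43 [ 0.38  0.02 -0.16] [-17.5   46.36] 20.16
-14 45.83 [0.72 0.24 0.27] [-13.51  45.78] 20.44
-10 45.33 [-0.04 -0.17 -0.06] [-9.59 45.33] 20.73
-6 44.73 [0.38 0.74 0.11] [-5.54 44.69] 21.01
-2 44.43 [-0.4  -0.11 -0.  ] [-1.46 44.29] 21.29
2 43.83 [-0.01  0.06 -0.12] [ 2.57 43.66] 21.57
6 43.25 [ 0.2   0.3  -0.29] [ 6.55 43.09] 21.86
10 42.77 [-0.1  -0.07 -0.08] [10.57 42.64] 22.14
14 42.17 [0.16 0.14 0.39] [14.53 42.03] 22.43
18 41.63 [-0.39  0.75  0.15] [18.54 41.51] 22.71
22 41.33 [-0.31 -0.1  -0.4 ] [22.58 41.18] 22.99
26 40.73 [ 0.22 -0.03  0.53] [26.56 40.62] 23.27
30 40.13 [-0.04 -0.09  0.61] [30.53 39.98] 23.56
34 39.53 [ 0.05 -0.07  0.45] [34.56 39.43] 23.84
38 38.93 [0.84 0.52 0.33] [38.55 38.82] 24.12
42 38.53 [ 0.75 -0.37  0.38] [42.58 38.42] 24.41
[ 96.48 299.3 ] 0.88
[102.5   44.66] 0.79
[-149.53  142.2 ] 0.75
[-55.04 264.31] 0.59
[214.8   84.25] 0.29
```

View pics/t3.png

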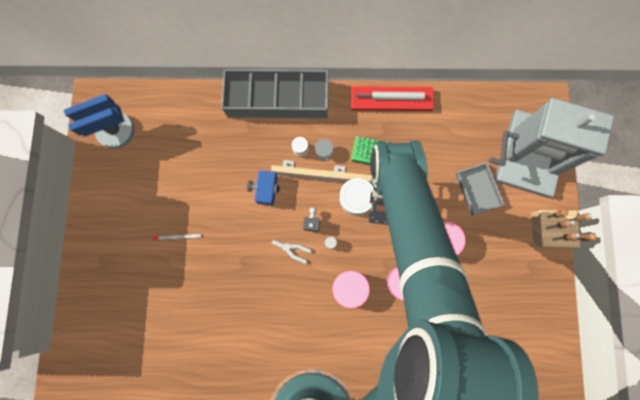

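The tub is on the fence: top px (357,196), rail frame about (100, 45). The at-rest forces are near zero, so my lateral feedback drifted the cradle to y=38.4. I back off, recentre so the outer finger pushes slightly towards the fence, and drop that feedback.

```bash
python3 - <<'E'
from h import *
np.set_printoptions(precision=2,suppress=True)
T=lambda:robot.observe()["t"]
f0=np.load("f0.npy"); y=43.5
robot.servo_line(W(34,40,10),feed=60); robot.servo_line(W(34,y,10),feed=40); x=34
for x in range(44,126,10):
    robot.servo_line(W(x,y,10),feed=40); f=F()-f0; print(x,f,L(robot.observe()["tcp_pos"]),round(T(),2))
    if np.hypot(f[0],f[1])>15: break
im=save("top","t4");cv2.imwrite("pics/c4.png",cv2.resize(cv2.cvtColor(im[150:270,240:440],cv2.COLOR_RGB2BGR),None,fx=3.5,fy=3.5,interpolation=cv2.INTER_CUBIC))
for d in viewer.pinpoint("tub","top"): print(L(w("top",d["at"])),d["confidence"])
E
```

```text
44 [-0.22 -0.14  0.11] [44.68 43.39] 25.44
54 [-0.95  0.31  0.47] [54.75 43.41] 25.84
64 [-0.98 -0.45 -0.07] [64.82 43.39] 26.24
74 [ 0.55 -0.03 -0.99] [74.81 43.36] 26.64
84 [-0.23  0.28  0.17] [84.86 43.37] 27.04
94 [ 0.3  -0.93  0.6 ] [94.84 43.38] 27.44
104 [-0.43  0.31  0.45] [104.85  43.4 ] 27.84
114 [0.39 0.18 0.23] [114.85  43.41] 28.24
124 [ 0.31 -0.28  0.6 ] [124.83  43.41] 28.64
[185.39  47.96] 0.9
[ 97.44 301.54] 0.84
[-148.26  141.99] 0.61
[214.41  83.19] 0.57
```

View pics/c4.png

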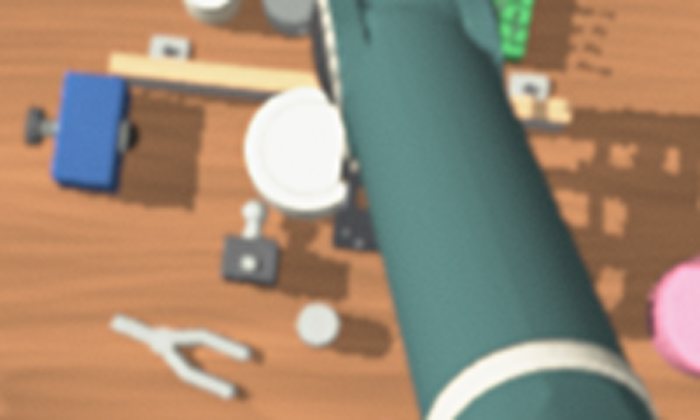

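```bash
python3 - <<'E'
from h import *
np.set_printoptions(precision=2,suppress=True)
T=lambda:robot.observe()["t"]
e=ray("top",(240+302/3.5-.4,150+150/3.5-.4),60); print("tub",L(e))
f0=np.load("f0.npy"); y=43.5; x=124
while x<182:
    x+=2; robot.servo_line(W(x,y,10),feed=20); f=F()-f0; g=Fm(2)-f0; p=L(robot.observe()["tcp_pos"]); print(x,f[:2],g[:2],p,round(T(),2))
    if np.hypot(g[0],g[1])>14: print("STOP");break
    if p[0]>178 and -g[0]>5: break
np.save("xy.npy",[x,y]); im=save("top","t5"); 
for d in viewer.pinpoint("tub","top"): print(L(w("top",d["at"])),d["confidence"])
E
```

```text
tub [187.76  50.01]
126 [-0.07 -0.03] [-0.11 -0.01] [126.02  43.52] 29.02
128 [-1.47  0.13] [-0.93  0.76] [127.93  43.6 ] 29.31
130 [-1.52  0.6 ] [-0.91  0.54] [130.17  43.57] 29.59
132 [0.1  0.96] [-0.96  0.76] [132.35  43.56] 29.88
134 [-1.42  0.25] [-2.1   0.53] [133.72  43.68] 30.16
136 [-3.37  1.59] [-3.81  1.6 ] [135.43  43.72] 30.44
138 [-4.52  1.67] [-4.78  1.94] [137.59  43.79] 30.73
140 [-4.25  1.86] [-4.53  2.52] [139.59  43.77] 31.01
142 [-4.53  1.77] [-4.67  0.95] [141.6   43.83] 31.29
144 [-4.38  1.96] [-4.29  1.71] [143.54  43.9 ] 31.57
146 [-4.    2.45] [-4.83  2.22] [145.42  43.95] 31.86
148 [-5.61  2.34] [-4.69  2.76] [147.37  44.04] 32.14
150 [-5.33  3.  ] [-4.81  2.49] [149.34  44.07] 32.42
152 [-6.03  2.39] [-4.52  2.43] [151.41  44.06] 32.71
154 [-5.36  2.26] [-5.13  2.84] [153.42  44.08] 32.99
156 [-4.48  2.61] [-4.98  2.6 ] [155.47  44.09] 33.27
158 [-4.42  2.98] [-4.85  2.11] [157.53  44.12] 33.56
160 [-5.11  1.87] [-4.4   2.36] [159.72  44.12] 33.84
162 [-4.29  2.51] [-4.79  2.66] [161.75  44.06] 34.12
164 [-4.42  1.93] [-3.93  2.2 ] [163.91  43.97] 34.41
166 [-3.49  2.52] [-3.51  2.08] [166.09  43.83] 34.69
168 [-4.05  2.52] [-3.3   2.59] [168.25  43.65] 34.98
170 [-3.02  1.08] [-2.51  1.66] [170.38  43.48] 35.26
172 [-2.45  1.92] [-2.36  2.33] [172.46  43.43] 35.54
174 [-1.19  1.68] [-1.92  1.33] [174.53  43.41] 35.83
176 [-0.84  1.32] [-0.97  1.68] [176.49  43.43] 36.11
178 [-1.91  1.62] [-1.3   1.27] [178.46  43.44] 36.39
180 [-1.07  1.48] [-0.39  0.63] [180.45  43.39] 36.67
182 [-0.78  1.15] [-0.48  0.8 ] [182.48  43.34] 36.96
[-53.5  265.73] 0.81
[242.21  49.44] 0.65
[-149.25  143.13] 0.59
[ 95.15 298.52] 0.56
```

```bash
python3 - <<'E'
from h import *
np.set_printoptions(precision=2,suppress=True)
T=lambda:robot.observe()["t"]
f0=np.load("f0.npy"); y=43.5; x=182.
while x<228:
    x+=2 if x<197 else 1; robot.servo_line(W(x,y,10),feed=15); g=Fm(3)-f0; p=L(robot.observe()["tcp_pos"]); print(x,g[:2],p,round(T(),2))
    if -g[0]>9.3: break
n=0
for i in range(14):
    robot.hold(.04); g=Fm(2)-f0; print("hold",g[:2],x,round(T(),2))
    if -g[0]>13: x-=1; robot.servo_line(W(x,y,10),feed=15)
    elif -g[0]<8: x+=.5; robot.servo_line(W(x,y,10),feed=15)
    else: n+=1
    if n>=8: break
np.save("xy.npy",[x,y]); im=save("top","t6")
a=cv2.cvtColor(im[150:270,240:440],cv2.COLOR_RGB2BGR);cv2.imwrite("pics/c6.png",cv2.resize(a,None,fx=3.5,fy=3.5,interpolation=cv2.INTER_CUBIC))
for d in viewer.pinpoint("tub","top"): print(L(w("top",d["at"])),d["confidence"])
E
```

```text
184.0 [-1.52  0.2 ] [184.26  43.34] 37.39
186.0 [-1.16  0.82] [186.25  43.41] 37.73
188.0 [-1.57 -0.06] [188.28  43.46] 38.06
190.0 [-0.49  0.41] [190.22  43.46] 38.39
192.0 [-0.81 -0.12] [192.2   43.53] 38.73
194.0 [-0.88  0.87] [194.22  43.51] 39.06
196.0 [-0.63  0.25] [196.26  43.51] 39.39
198.0 [-0.28  0.29] [198.25  43.51] 39.73
199.0 [-1.47  0.54] [199.03  43.51] 40.02
200.0 [-1.18  0.5 ] [200.06  43.54] 40.33
201.0 [-1.16  0.71] [201.12  43.47] 40.62
202.0 [-1.18  0.34] [202.15  43.51] 40.92
203.0 [-1.19  0.09] [203.17  43.5 ] 41.23
204.0 [-1.3   0.27] [204.1   43.47] 41.52
205.0 [-1.41  0.29] [205.11  43.45] 41.83
206.0 [-1.65  0.53] [206.13  43.51] 42.12
207.0 [-1.34  0.74] [207.12  43.51] 42.42
208.0 [-1.5  0.8] [208.15  43.51] 42.73
209.0 [-1.14  0.  ] [209.16  43.53] 43.02
210.0 [-0.87  0.45] [210.11  43.5 ] 43.33
211.0 [-1.61  0.13] [211.11  43.5 ] 43.62
212.0 [-0.68  0.08] [212.11  43.53] 43.92
213.0 [-0.7   0.86] [213.13  43.49] 44.23
214.0 [-1.03  0.2 ] [214.14  43.51] 44.52
215.0 [-1.97  0.6 ] [214.83  43.53] 44.83
216.0 [-4.26  1.03] [215.4   43.54] 45.12
217.0 [-5.37  0.92] [215.97  43.53] 45.42
218.0 [-6.08  0.72] [216.37  43.58] 45.73
219.0 [-6.88  1.2 ] [216.67  43.58] 46.02
220.0 [-8.55  1.38] [217.01  43.6 ] 46.33
221.0 [-9.76  1.18] [217.35  43.62] 46.62
hold [-9.34  1.19] 221.0 46.7
hold [-9.02  0.88] 221.0 46.77
hold [-9.31  0.63] 221.0 46.85
hold [-9.48  1.45] 221.0 46.92
hold [-9.29  0.98] 221.0 47.0
hold [-9.35  0.83] 221.0 47.08
hold [-9.67  1.1 ] 221.0 47.15
hold [-9.81  0.74] 221.0 47.23
[-55.12 265.74] 0.9
[-149.17  140.83] 0.57
[272.68  51.6 ] 0.55
```

View pics/c6.png

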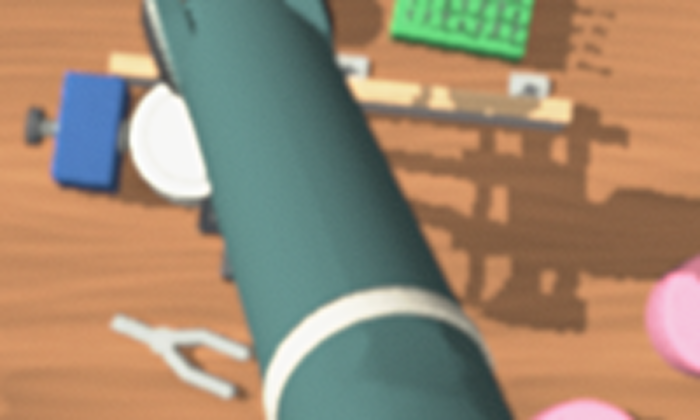

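The tub is pressed on the foot (crop left edge at (130,135)) and about 9.4 N was held for over 0.5 s. Now I let go and check.

```bash
python3 - <<'E'
from h import *
np.set_printoptions(precision=2,suppress=True)
T=lambda:robot.observe()["t"]
robot.servo_line(W(214,43.5,10),feed=15); robot.servo_line(W(195,43.5,10),feed=60)
robot.servo_line(W(195,43.5,150),feed=150); robot.movep(W(0,150,200),rot(-ey)); print(T())
im=save("top","t7"); s=save("side","s7")
a=cv2.resize(cv2.cvtColor(im[150:270,240:400],cv2.COLOR_RGB2BGR),(533,400),interpolation=cv2.INTER_CUBIC)
b=cv2.resize(cv2.cvtColor(s[160:300,210:370],cv2.COLOR_RGB2BGR),(457,400),interpolation=cv2.INTER_CUBIC)
cv2.imwrite("pics/c7.png",cv2.resize(np.hstack([a,b]),None,fx=.8,fy=.8))
for c in("top","side"):
    for n in("tub","steel_block","pliers"):
        for d in viewer.pinpoint(n,c): print(c,n,w(c,d["at"]),L(w(c,d["at"])),round(d["confidence"],2))
E
```

```text
50.4
top tub [594.46  55.02  -5.68] [272.79  50.2 ] 0.79
top tub [330.9  -95.56  -1.83] [ 97.73 298.17] 0.78
top tub [ 347.15 -253.8    -4.45] [-58.23 266.88] 0.57
top steel_block [455.62 -40.86   0.07] [164.09 179.25] 0.64
top steel_block [ 622.84 -225.51    0.96] [-3.74 -4.85] 0.15
top pliers [437.09  83.56   0.83] [286.18 209.57] 0.86
top pliers [463.14 388.03   3.32] [591.74 212.73] 0.29
side tub [601.3   56.22  -2.24] [274.64  43.51] 0.96
side tub [ 347.01 -247.9    -3.52] [-52.38 267.58] 0.94
side tub [ 328.85 -100.5    -1.01] [ 92.61 299.74] 0.86
side tub [ 462.96 -355.87   -2.9 ] [-148.77  141.85] 0.59
side steel_block [457.74 -46.25  -4.18] [158.93 176.62] 0.67
side pliers [441.27  80.51   0.38] [283.54 205.12] 0.65
```

View pics/c7.png

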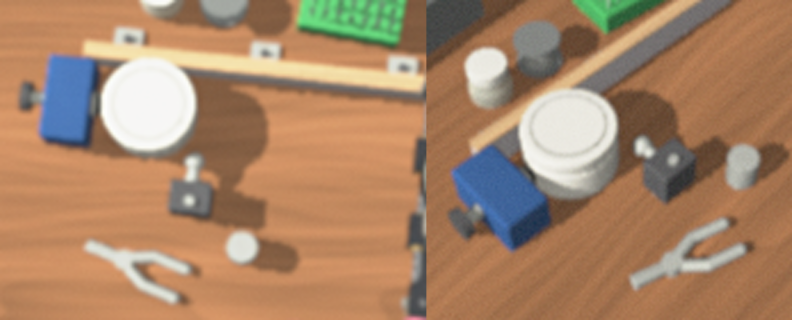

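The tub stands upright in the top view at crop (149,105), against the foot and the fence. The catch nose is out behind it, and nothing else has moved.

```bash
python3 -c "
from h import *
robot.job_done(); print(robot.observe()['t'])"
```

```text
the job is handed in; nothing more can be done
the job is handed in; nothing more can be done
```

The job is handed in, with no verdict reported: the white tub is seated on the rubber foot behind the catch, and the arm has let go and moved clear. The clock read about 50 s at the last move, against the 67 s limit.

- **Fence contact:** I slid the tub across to the fence near its open end, at about x = 17 mm, where contact showed as a jump to 6.5 N.
- **Along the fence and catch:** I pushed it along with the fingers as a cradle. Passing the catch took about 5 N along the fence at most.
- **Seating:** I pressed it onto the foot with about 9.4 N at the tool and held that for just over half a second.
- **Last checks:** the two cameras put the tub at about x = 273–275 mm along the fence. The catch nose is out again behind it. The steel block and pliers measured within about 5 mm of where they started; the other things I only judged by eye, and they looked unmoved.

**What disagreed or failed:**
- The two cameras gave y = 50 mm and 43.5 mm for the tub, an average of about 47 against the nominal 48. Fence contact at the end therefore rests on the side force during the push and on the picture.
- My first side-force steering did not work, because the force at rest read near zero and the cradle drifted towards the fence. I backed off and recentred it by x ≈ 100 mm, before the catch.
- On the way, between about x = 100 and 185 mm, the measured push and side forces were within the noise. Continuous contact with the fence there was not confirmed by force.

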